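# Close the centre joint of a violin back on the jointing board

## Task

Two maple halves of a child's violin back lie on the jointing board: the far one, with the brass weight on it, is already in the corner against the fence and the end stop. With the fingers only, push the nearer, loose half flat along the board until its long edge is closed against the far half with no gap and its end is against the same end stop, then draw the hand clear. Do not pick up or tip the halves, leave the far half in its corner, and leave the weight and everything else where it stands.

Things in the scene. Friction and masses are not known exactly. Their poses are not given: they have to be found in the camera images.
- board: fixed dark board, own x (about away from the robot) -150 to 130 mm, own y (about left) -215 to 215 mm, 18 mm thick, origin on the bench. Two metal battens rise 14 mm above its top: the fence on the far side, inner face at own x = 100 mm (y -175 to 155), and the end stop on the right, inner face at own y = -155 mm (x -125 to 100)
- loose_half: the loose half: plain maple slab flat on the board, on the robot's side, 70 (own x) by 210 (own y) by 16 mm thick, about 0.16 kg; origin at the centre of its underside, own x roughly towards the far half. Half a violin outline is pencilled on top. It slides under a few newtons. Home, its origin is at (-5, -50, 18) mm in the board's frame
- fixed_half: the far half, same slab 70 x 210 x 16 mm (own x, y, z), origin at the centre of its underside, lying loose in the corner of fence and end stop with up to 2 mm of play, a brass weight on it. Home, its origin is at (65, -50, 18) mm in the board's frame and its near long edge at board x = +30 mm
- joint_edge_left (a point): left end of the loose half's far long edge, at mid thickness: (35, 105, 8) mm in its frame
- joint_edge_right (a point): right end of the loose half's far long edge, at mid thickness: (35, -105, 8) mm in its frame
- weight: small brass weight with a knob, standing on the far half; 36 mm diameter, 38 mm tall, 0.3 kg; origin at the centre of its underside
- glue_jar: small closed amber jar, 36 mm diameter, 42 mm tall, standing on the board's near left corner; origin at the centre of its underside
- cork_block: cork sanding block, 50 x 32 x 24 mm, on the board just right of the end stop; origin at the centre of its underside
- varnish_bottle: amber bottle, 60 mm diameter, 140 mm tall, on the bench to the right of the board; origin at the centre of its underside
- varnish_jar: squat amber jar, 54 mm diameter, 55 mm tall, on the bench to the right of the board; origin at the centre of its underside
- brush: varnish brush, 200 mm long, lying on the bench to the left of the board; own x along its length
- thumb_plane: small brass hand plane, 75 x 28 x 29 mm, on the bench to the left of the board; origin at the centre of its underside

How it is judged:
By the outcome, as a careful person would: the job done as asked, in the order asked, and still so for the second after the job is handed in, with the robot touching nothing.
It also fails if it takes over 56 s, if anything falls off the work surface, if the arm or the gripper's body presses on something with over 40 N, if the wrist force passes 120 N, or if a joint passes its speed limit or range.

## Robot

A 6-joint arm with a two-finger parallel gripper is mounted at the origin on the work surface. World frame = base frame: x ahead of the robot, y to its left, z up, the work surface at z = 0. Lengths are in mm, angles in rad, forces in N, time in s.
With the tool pointing down it reaches from about 375 to 750 mm from the base axis. Payload 9 kg.
Tool frame: the origin (TCP) lies midway between the tips of the shut fingers; the grasp point (between the pads) lies behind it (robot.grasp_offset is the z of the grasp point in the tool frame, in mm); z points along the fingers, y is the line along which they close (so a half turn about z gives the same grasp; the last joint's range is limited). The gripper opens to 85 mm and grips with 20 to 120 N. Pads are 22 mm wide; open, the fingers measure 114 mm over their backs; the gripper's body (76 mm by 85 mm) begins 54 mm behind the grasp point. The pads swing forward as they close: fully open they stand 13 mm farther back than shut.
Start: joints at [0.888, 0.104, 0.097, 1.564, 0, 1.353], TCP at [268.956, 536.376, 231.331] pointing down, gripper open.
Joint ranges: [-2.99, 2.99], [-0.84, 1.86], [-1.1, 1.16], [-1.84, 2.11], [-1.51, 1.56], [-3.14, 3.14]. Speed limits (rad/s): [2.22, 2.22, 2.57, 3.14, 3.14, 3.14].

## Interface

Orientations are given as a unit quaternion [x, y, z, w].
In Python, from plant import get_obs, eyes, hand_in, spotter, robot gives the robot as it stands.
- The arm moves only by the tool drive_tool, never from a script. Its argument "steps" is text: rows parted by semicolons, each of 7 numbers parted by spaces: the shift along the world's x, y, z in units of 3 cm (1.0 is 3 cm), then the turn, a rotation vector about the world's x, y, z in units of 0.12 rad (1.0 is 0.12 rad), then the opening, from -1 (shut) to 1 (fully open). A call has exactly 8 rows; each row shifts and turns the commanded pose from where the row before left it; what a row does not reach is not made up. A row lasts 1/10 s, in which the tool goes at most 50 mm and 8.59 degrees, less where a joint would pass 70% of its speed; a pose out of reach is approached as far as the arm can. A call with a number of a shift or a turn outside -1 to 1 is refused whole. A call with a gripper value outside its range is refused whole. The fingers move at their own pace and stop on an object; "squeeze" is the grip in N (left out, the last holds). Time passes only in rows, so rows that do not move let the fingers close, or fill a call up. It gives the time, the measured TCP pose, the force, the opening and the grip force at its end, in the units of the state.
- get_obs(): the state, without advancing time (a new reading comes with each control period).
- eyes.capture(name): name is "scene" or "side" or "wrist"; returns a dict with "pixels" (400x640x3 uint8, red, green, blue), "fx", "fy", "cx", "cy" (pixels), "k1" (the pictures are not rectified: a ray, as slopes to the right and down, at radius r is drawn at 1 + k1 r^2 times it, then the intrinsics apply), "eye" and "attitude" of the camera in the world. Camera axes: x right, y down, z forward; pixel columns grow to the right and rows downward; lengths in mm; the calibration is good to about 2 mm. A picture is of the moment at which its call begins. There is no depth.
- hand_in(): hands the job in; it is judged then, once.
Trained networks look in a picture, given as the dict that the camera call returned (one of the last four; its "shot" number tells which), for a name from the list of things; names that differ only in an ending like _2 or _b are one class to them, and where a whole thing is asked for, a point or a joint stands for the part that bears it (a point fixed in the world has none). Each returns a list of dicts, best first, with "score" (0 to 1); they miss things now and then, are a little off and sometimes report something else, mostly with a low value. They report only what shows in the picture. A call takes as long as a camera call.
- spotter.spot_in(query, picture): "bbox" ([centre column, centre row, width, height] in pixels, round what is visible of it).
- spotter.regions_of(query, picture): "mask" (400x640 bool, what is visible of it) and "bbox" ([centre column, centre row, width, height] in pixels, round what is visible of it).
The state is a dict: "t": time; "joints": joint angles; "joint_velocities": joint speeds; "effort": joint torques, N m; "tcp_pos": TCP position; "tcp_rot": TCP orientation; "contact_force": force on the tool from outside, world axes, zero at the start; "moment": the same for the moment, N m; "finger_gap": finger opening in mm; "grip_force": force on a finger pad.
Only numpy, scipy, OpenCV 4.12 (cv2) and the standard library are available. Lean on these libraries where they do the work, as an engineer would, in place of code of your own. Each camera call takes 0.05 s, during which the arm holds its last target. There are 200 camera calls.

## Working session

There is one attempt and no reset: what is moved stays moved. The work goes in short steps, Python scripts to look and compute and a tool call to move; the robot and the scene stay as the last step left them, time stands still between calls to the robot, and variables do not carry over. Pictures are saved under pics/ and viewed, at most 10 in all, crops included, and the job is handed in when it is done.

Besides the shell and the picture viewer there is one more tool, called after "Request:" as name(argument=value, ...) on one line, values as JSON. drive_tool: Moves the arm, as the interface text tells. Its arguments: {"type":"object","properties":{"steps":{"type":"string"},"squeeze":{"type":"number"}},"required":["steps"]}

```bash
mkdir -p pics; ls; cat > h.py <<'E'
import numpy as np,cv2
from scipy.spatial.transform import Rotation as R
from plant import get_obs, eyes, hand_in, spotter, robot
def att(p):
    a=np.array(p["attitude"],float)
    return a if a.shape==(3,3) else R.from_quat(a).as_matrix()
def ray(p,u,v):
    x=(u-p["cx"])/p["fx"];y=(v-p["cy"])/p["fy"]
    a,b=x,y
    for _ in range(20):
        s=1+p["k1"]*(a*a+b*b);a,b=x/s,y/s
    return att(p)@np.array([a,b,1.])
def onz(p,u,v,z):
    d=ray(p,u,v);e=np.array(p["eye"],float)
    return e+d*(z-e[2])/d[2]
def proj(p,X):
    c=att(p).T@(np.array(X,float)-p["eye"]);a,b=c[0]/c[2],c[1]/c[2]
    s=1+p["k1"]*(a*a+b*b)
    return np.array([p["cx"]+p["fx"]*a*s,p["cy"]+p["fy"]*b*s])
def save(p,n): cv2.imwrite(f"pics/{n}.png",p["pixels"][:,:,::-1])
E
python3 - <<'E'
from h import *
print(robot.grasp_offset)
o=get_obs();print(o)
for n in ("scene","side"):
    p=eyes.capture(n);save(p,n+"0")
    print(n,p["eye"],p["attitude"],p["fx"],p["k1"])
    for q in ("board","loose_half","fixed_half","weight","glue_jar"):
        r=spotter.regions_of(q,p)
        for m in r[:2]:
            c=cv2.findContours(m["mask"].astype(np.uint8),0,2)[0]
            c=max(c,key=cv2.contourArea); a=cv2.approxPolyDP(c,4,True)[:,0].tolist()
            print(q,round(m["score"],2),a[:10])
E
```

```text
pics
-18.700000000000003
{'t': 0.0, 'joints': array([ 8.88307752e-01,  1.04724942e-01,  9.64847880e-02,  1.56392031e+00,
       -1.19166852e-05,  1.35309218e+00]), 'joint_velocities': array([ 4.24728122e-04, -1.00052986e-04,  1.59321966e-04, -6.45743400e-04,
       -6.39789891e-05, -1.54517902e-03]), 'effort': array([-2.82184781e-03, -5.56923652e+01,  5.03654623e+01,  1.66353834e-02,
       -4.28127860e-04, -7.64248824e-06]), 'tcp_pos': array([268.71688343, 536.08397808, 230.5158647 ]), 'tcp_rot': array([ 2.30306031e-01,  9.73118013e-01, -6.16730283e-04, -2.91370586e-04]), 'contact_force': array([ 0.44811756, -0.29494387, -0.58523751]), 'moment': array([-0.00302952,  0.0433651 ,  0.0232992 ]), 'grip_force': 0.0, 'finger_gap': 85.40898011425968}
scene [1189.42483892  581.29039093  674.55555361] [ 0.36316974  0.80843229 -0.42056145 -0.19409544] 436.4344381970056 -0.11255337570323773
board 0.56 [[198, 220], [342, 296], [403, 226], [394, 219], [390, 228], [381, 228], [377, 213], [273, 172]]
loose_half 0.77 [[270, 196], [328, 232], [348, 220], [342, 211], [288, 186]]
loose_half 0.58 [[250
[... 201 characters left out ...]
, 174], [259, 170], [250, 182], [256, 184]]
weight 0.54 [[267, 215], [261, 226], [269, 235], [277, 228], [276, 219]]
glue_jar 0.84 [[382, 207], [379, 225], [389, 228], [393, 210]]
side [ 442.35110815 -873.15163601  985.92389933] [ 0.93363353 -0.03552221  0.01422143 -0.35618024] 482.9303679714081 0.04978282600699675
board 0.9 [[377, 147], [309, 156], [304, 169], [296, 167], [295, 159], [288, 160], [317, 285], [427, 263]]
loose_half 0.97 [[322, 179], [327, 238], [352, 239], [344, 180]]
fixed_half 0.75 [[362, 184], [381, 243], [408, 240], [395, 204], [379, 203], [386, 183]]
weight 0.58 [[387, 190], [379, 197], [385, 207], [392, 200]]
glue_jar 0.5 [[298, 151], [295, 164], [304, 168], [307, 154]]
```

```bash
python3 - <<'E'
import cv2
a=cv2.imread("pics/scene0.png")[150:310,170:430];b=cv2.imread("pics/side0.png")[130:300,260:460]
cv2.imwrite("pics/a.png",cv2.resize(a,(780,480),interpolation=2));cv2.imwrite("pics/b.png",cv2.resize(b,(700,595),interpolation=2))
E
```

```text
(no output)
```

View pics/a.png

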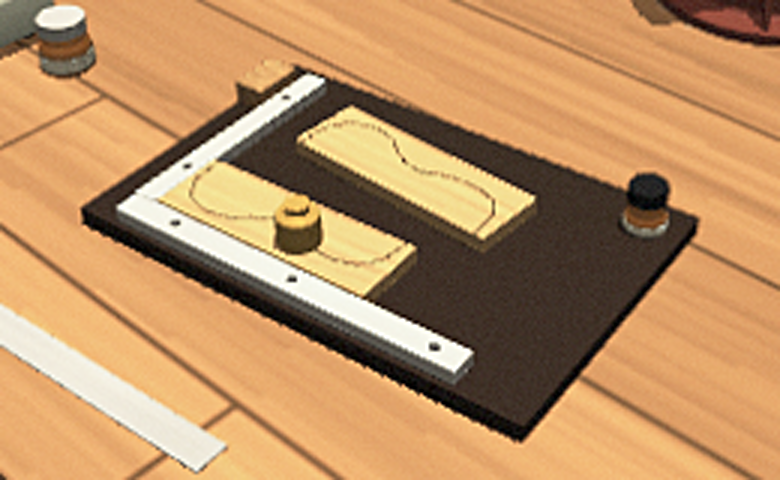

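View pics/b.png

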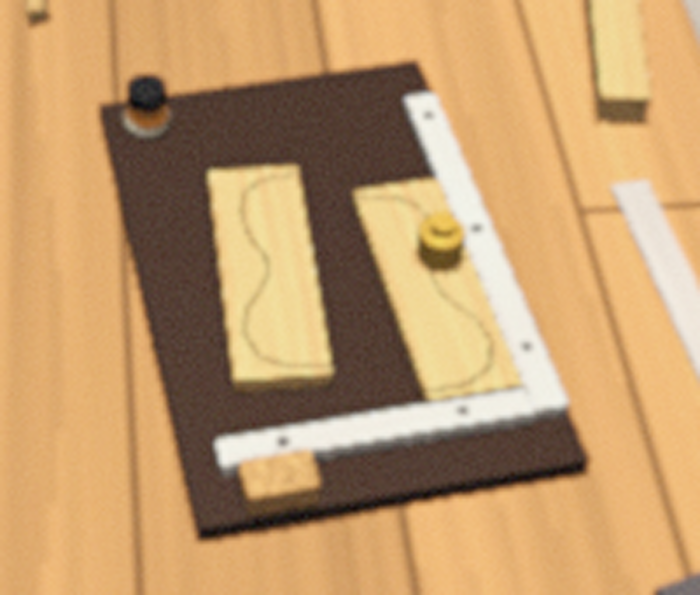

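```bash
cat > fit.py <<'E'
from h import *
from scipy.optimize import least_squares
def w(P,q): # body pts to world
    c,s=np.cos(P[2]),np.sin(P[2]);q=np.array(q,float)
    return np.array([P[0]+c*q[0]-s*q[1],P[1]+s*q[0]+c*q[1],q[2]])
def fit(obs,x0): # obs: (pic,u,v,bodypt)
    f=lambda P:np.concatenate([proj(p,w(P,q))-[u,v] for p,u,v,q in obs])
    r=least_squares(f,x0,x_scale=[10,10,.1],loss="soft_l1");return r.x,f(r.x)
E
python3 - <<'E'
from fit import *
S=eyes.capture("scene");D=eyes.capture("side")
s=lambda u,v:(S,170+(u-.5)/3,150+(v-.5)/3); d=lambda u,v:(D,260+u/3.5,130+v/3.5)
def mk(l): return [(*a,q) for a,q in l]
B=mk([(d(102,105),(-150,215,18)),(d(416,65),(130,215,18)),(d(585,463),(130,-215,18)),(d(201,529),(-150,-215,18)),
 (s(83,212),(130,-215,18)),(s(522,433),(130,215,18)),(s(697,222),(-150,215,18))])
def half(a): return mk(a)
L=mk([(d(207,170),(-35,105,34)),(d(299,165),(35,105,34)),(d(332,377),(35,-105,34)),(d(235,381),(-35,-105,34)),
 (s(352,107),(-35,-105,34)),(s(536,203),(-35,105,34)),(s(484,240),(35,105,34)),(s(298,142),(35,-105,34))])
F=mk([(d(353,187),(-35,105,34)),(d(428,398),(-35,-105,34)),(s(416,246),(-35,105,34)),(s(215,161),(-35,-105,34))])
b,e=fit(B,[450,0,.0]);print(b,e.round(1));l,e=fit(L,[400,50,0]);print(l,e.round(1))
f,e=fit(F,[480,0,.1]);print(f,e.round(1))
c=lambda P:(R.from_euler('z',-b[2]).as_matrix()@np.r_[P[:2]-b[:2],0]).round(1)
print("loose in board",c(l),l[2]-b[2],"fixed",c(f),f[2]-b[2])
for q in ("glue_jar","weight"):
  for p in (S,D):
    r=spotter.regions_of(q,p)[0]["bbox"];print(q,onz(p,r[0],r[1],38 if q=="glue_jar" else 53)[:2])
print("home",w(b,(-5,-50,18)),"near edge corners",[w(l,(-35,y,34)).round(0) for y in (105,-105)])
print(get_obs()["t"])
E
```

```text
[ 5.95106079e+02 -1.28847499e+01  1.31193379e-01] [-1.6 -1.3  0.4 -2.9  1.9 -2.  -1.2 -0.9 -2.9 -0.9 -0.9 -1.   0.  -1. ]
[ 5.41039627e+02 -2.63857912e+01  1.60800023e-02] [ 0.  -0.7 -1.3 -0.8 -0.6 -2.5 -0.7 -1.6 -1.2  0.  -0.4 -0.9 -1.3  0.4
 -2.  -0.5]
[ 6.63607445e+02 -5.15512336e+01  1.32354189e-01] [-0.8  0.1 -0.4 -0.7 -0.3  0.9 -1.1 -0.5]
loose in board [-55.4  -6.3   0. ] -0.11511337647178388 fixed [ 62.9 -47.3   0. ] 0.0011608103663649227
glue_jar [457.13764773 152.57521543]
glue_jar [465.00633253 144.82379402]
weight [671.14874884 -19.37180721]
weight [673.38840123 -29.96377775]
home [596.68991447 -63.10916091  18.        ] near edge corners [array([504.,  78.,  34.]), array([ 508., -132.,   34.])]
0.9
```

Request:
drive_tool(steps="0.28 -0.8 0 0 0 0.21 1;0.28 -0.8 0 0 0 0.21 1;0.28 -0.8 0 0 0 0.21 1;0.28 -0.8 0 0 0 0.21 1;0.28 -0.8 0 0 0 0.21 1;0.28 -0.8 0 0 0 0.21 1;0.28 -0.8 0 0 0 0.21 1;0.28 -0.8 0 0 0 0.21 1")

```text
t: 1.7
tcp_pos: [336.4, 343.4, 231.4]
tcp_rot: [0.131, 0.991, 0.0, 0.0]
contact_force: [1.0, 0.8, -0.2]
finger_gap: 85.4
grip_force: 0.0
```

Request:
drive_tool(steps="0.28 -0.8 0 0 0 0.21 1;0.28 -0.8 0 0 0 0.21 1;0.28 -0.8 0 0 0 0.21 1;0.28 -0.8 0 0 0 0.21 1;0.28 -0.8 0 0 0 0.21 1;0.28 -0.8 0 0 0 0.21 1;0.28 -0.8 0 0 0 0.21 1;0.28 -0.8 0 0 0 0.21 1")

```text
t: 2.5
tcp_pos: [403.6, 151.4, 231.5]
tcp_rot: [0.03, 1.0, 0.0, 0.0]
contact_force: [0.0, 0.6, 0.6]
finger_gap: 85.5
grip_force: 0.0
```

Request:
drive_tool(steps="0.28 -0.8 0 0 0 0.21 1;0.28 -0.8 0 0 0 0.21 1;0.28 -0.8 0 0 0 0.21 1;0.28 -0.8 0 0 0 0.21 1;0.28 -0.8 0 0 0 0.21 1;0.28 -0.8 0 0 0 0.21 1;0.28 -0.8 0 0 0 0.21 1;0 0 0 0 0 0 1")

```text
t: 3.3
tcp_pos: [462.7, -17.9, 231.1]
tcp_rot: [-0.056, 0.998, -0.0, 0.0]
contact_force: [-0.0, 0.3, -0.1]
finger_gap: 85.3
grip_force: 0.0
```

```bash
python3 - <<'E'
from fit import *
o=get_obs();print(o["t"],o["tcp_pos"],o["tcp_rot"],o["joints"].round(2))
p=eyes.capture("wrist");save(p,"w1");print(p["eye"],att(p).round(2))
cv2.imwrite("pics/w1b.png",cv2.resize(p["pixels"][:,:,::-1],(800,500)))
E
```

```text
3.3 [462.7454894  -17.86368307 231.12630363] [-5.63727574e-02  9.98409763e-01 -2.38189332e-04  2.39432829e-05] [-0.32 -0.32 -0.3   1.59 -0.   -0.43]
[387.53405785 -25.77340501 372.74518149] [[-0.11  0.95  0.29]
 [ 0.99  0.11  0.03]
 [-0.    0.29 -0.96]]
```

View pics/w1b.png

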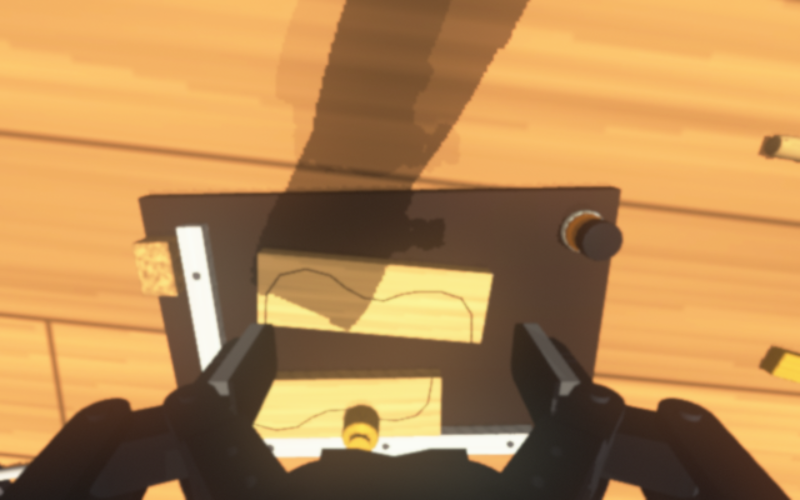

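```bash
python3 - <<'E'
from fit import *
W=eyes.capture("wrist");d=lambda u,v:(W,u*.8,v*.8)
mk=lambda l:[(*a,q) for a,q in l]
B=mk([(d(140,197),(-150,-215,18)),(d(619,188),(-150,215,18)),(d(177,227),(-125,-175,32)),(d(203,226),(-125,-155,32))])
L=mk([(d(258,250),(-35,-105,34)),(d(493,272),(-35,105,34)),(d(482,343),(35,105,34)),(d(257,328),(35,-105,34))])
b,e=fit(B,[595,-13,.13]);print(b,e.round(1));l,e=fit(L,[541,-26,.016]);print(l,e.round(1))
c=lambda P:(R.from_euler('z',-b[2]).as_matrix()@np.r_[P[:2]-b[:2],0]).round(1)
print(c(l),onz(W,441*.8,377*.8,34))
E
```

```text
[ 5.91685717e+02 -1.07551504e+01  1.30168961e-01] [-2.6 -0.3  4.2  0.1  1.2  0.1 -1.3  0.5]
[ 5.37720948e+02 -2.58165202e+01  2.09796240e-02] [-0.7  1.7  0.6  0.6 -0.4 -0.6  0.5 -3.4]
[-55.5  -7.9   0. ] [612.36041982  47.54768884  34.        ]
```

Request:
drive_tool(steps="0 -0.55 -0.5 0 0 0.15 1;0 0 -1 0 0 0 1;0 0 -1 0 0 0 1;0 0 -1 0 0 0 1;0 0 -1 0 0 0 1;0 0 -1 0 0 0 1;0 0 -0.8 0 0 0 1;0 0 -0.4 0 0 0 1")

```text
t: 4.2
tcp_pos: [460.7, -30.7, 28.3]
tcp_rot: [-0.067, 0.998, 0.001, -0.001]
contact_force: [-0.2, 0.3, 0.5]
finger_gap: 85.2
grip_force: 0.0
```

Request:
drive_tool(steps="0 0 -0.15 0 0 0 1;0 0 -0.15 0 0 0 1;0 0 -0.1 0 0 0 1;0 0 -0.05 0 0 0 1;0 0 0 0 0 0 1;0 0 0 0 0 0 1;0 0 0 0 0 0 1;0 0 0 0 0 0 1")

```text
t: 5.0
tcp_pos: [462.3, -32.2, 17.0]
tcp_rot: [-0.066, 0.998, -0.0, 0.0]
contact_force: [0.4, 0.1, 0.2]
finger_gap: 85.2
grip_force: 0.0
```

```bash
python3 - <<'E'
from fit import *
o=get_obs();print(o["t"],o["tcp_pos"],o["tcp_rot"],o["contact_force"])
p=eyes.capture("side");cv2.imwrite("pics/s2.png",cv2.resize(p["pixels"][110:290,240:450,::-1],(700,600),interpolation=2))
E
```

```text
5.0 [462.28003129 -32.18726184  17.01204925] [-6.63286249e-02  9.97797823e-01 -1.01997960e-05  1.33595439e-04] [0.40815676 0.09703897 0.23581562]
```

View pics/s2.png

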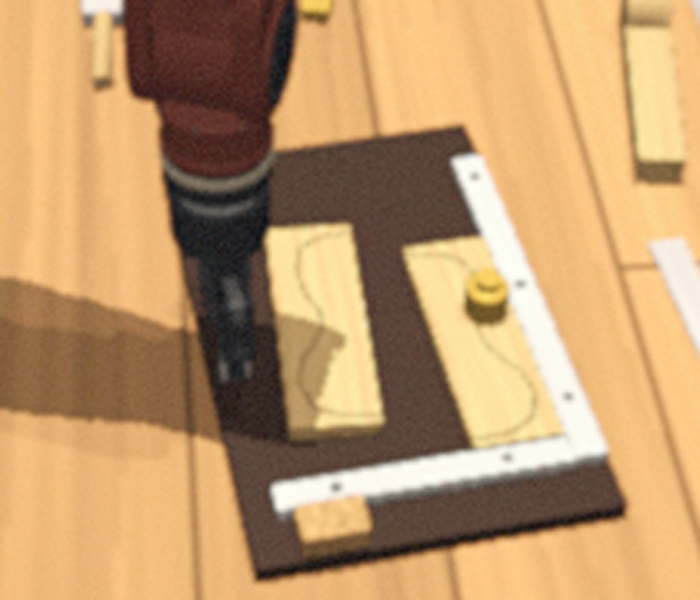

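Request:
drive_tool(steps="0 0 -0.1 0 0 0 1;0 0 -0.1 0 0 0 1;0.2 0.026 0 0 0 0 1;0.2 0.026 0 0 0 0 1;0.2 0.026 0 0 0 0 1;0.2 0.026 0 0 0 0 1;0.15 0.02 0 0 0 0 1;0.15 0.02 0 0 0 0 1")

```text
t: 5.85
tcp_pos: [495.4, -27.9, 10.8]
tcp_rot: [-0.066, 0.998, -0.0, -0.0]
contact_force: [-2.4, -1.3, 1.4]
finger_gap: 85.3
grip_force: 1.2
```

Request:
drive_tool(steps="0.15 0.02 0 0 0 0 1;0.15 0.02 0 0 0 0 1;0.15 0.02 0 0 0 0 1;0.15 0.02 0 0 0 0 1;0.1 0.013 0 0 0 0 1;0.1 0.013 0 0 0 0 1;0.1 0.013 0 0 0 0 1;0.1 0.013 0 0 0 0 1")

```text
t: 6.65
tcp_pos: [525.3, -23.8, 10.8]
tcp_rot: [-0.066, 0.998, 0.0, -0.0]
contact_force: [-3.0, -1.5, 1.7]
finger_gap: 85.9
grip_force: 1.3
```

```bash
cat > look.py <<'E'
from fit import *
import sys
o=get_obs();print(o["t"],o["tcp_pos"],o["contact_force"])
p=eyes.capture("side");S=eyes.capture("scene")
a=cv2.resize(p["pixels"][140:280,280:440,::-1],None,fx=3,fy=3,interpolation=2)
b=cv2.resize(S["pixels"][150:290,180:410,::-1],None,fx=2,fy=2,interpolation=2)
b=cv2.copyMakeBorder(b,0,a.shape[0]-b.shape[0],0,0,0)
cv2.imwrite(f"pics/{sys.argv[1]}.png",np.hstack([a,b])[:, :800])
E
python3 look.py l3
```

```text
6.65 [525.32361053 -23.78591469  10.79925516] [-2.97723158 -1.47287458  1.68465833]
```

View pics/l3.png

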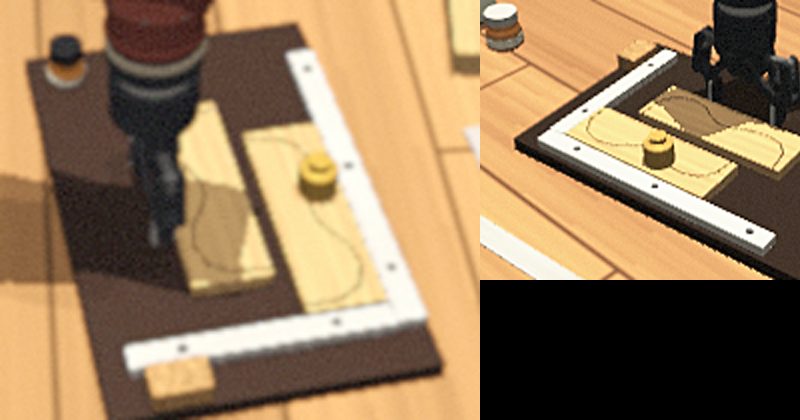

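Request:
drive_tool(steps="0.1 0.013 0 0 0 0 1;0.1 0.013 0 0 0 0 1;0.1 0.013 0 0 0 0 1;0.1 0.013 0 0 0 0 1;0.05 0.007 0 0 0 0 1;0 0 0 0 0 0 1;-0.2 -0.026 0 0 0 0 1;-0.4 -0.05 0 0 0 0 1")

```text
t: 7.55
tcp_pos: [520.7, -24.4, 10.9]
tcp_rot: [-0.066, 0.998, 0.0, 0.0]
contact_force: [0.1, -0.4, -0.4]
finger_gap: 85.5
grip_force: 0.0
```

```bash
cat > masks.py <<'E'
from fit import *
# fit halves from masks' top-face corners via minAreaRect in the rectified top plane (z=34), scene+side
for n in ("side","scene","wrist"):
    p=eyes.capture(n)
    for q in ("loose_half","fixed_half"):
        r=spotter.regions_of(q,p)
        if not r: print(n,q,None);continue
        c=max(cv2.findContours(r[0]["mask"].astype(np.uint8),0,1)[0],key=cv2.contourArea)[:,0]
        w_=np.array([onz(p,u,v,34)[:2] for u,v in c],np.float32)
        # to board axes
        b=np.array([593,-12.]);a=.131
        k=(w_-b)@np.array([[np.cos(a),-np.sin(a)],[np.sin(a),np.cos(a)]])
        print(n,q,round(r[0]["score"],2),"bx",k[:,0].min().round(),k[:,0].max().round(),"by",k[:,1].min().round(),k[:,1].max().round())
E
python3 masks.py
```

```text
side loose_half 0.6 bx -48.0 30.0 by -123.0 102.0
side fixed_half 0.78 bx 25.0 100.0 by -162.0 56.0
scene loose_half 0.62 bx -48.0 36.0 by -112.0 108.0
scene fixed_half 0.9 bx 26.0 99.0 by -156.0 63.0
wrist loose_half 0.9 bx -57.0 -27.0 by -52.0 48.0
wrist fixed_half None
```

Request:
drive_tool(steps="-0.2 0 0.2 0 0 0 1;0 0 0.9 0 0 0 1;0 0 0.9 0 0 0 0;0.2 0.6 0 0 0 0 -1;0.3 0.8 0 0 0 0 -1;0.4 0.9 0 0 0 0 -1;0.4 1 0 0 0 0 -1;0.4 1 0 0 0 0 -1")

```text
t: 8.8
tcp_pos: [565.8, 105.7, 71.4]
tcp_rot: [-0.066, 0.998, -0.0, 0.0]
contact_force: [-0.4, -0.4, 0.1]
finger_gap: 0.1
grip_force: 0.0
```

Request:
drive_tool(steps="0.05 0.2 0 0 0 0 -1;0 0 -0.5 0 0 0 -1;0 0 -0.5 0 0 0 -1;0 0 -0.3 0 0 0 -1;0 0 -0.2 0 0 0 -1;0 0 0 0 0 0 -1;0 0 0 0 0 0 -1;0 0 0 0 0 0 -1")

```text
t: 9.6
tcp_pos: [567.6, 110.4, 26.5]
tcp_rot: [-0.066, 0.998, -0.0, 0.0]
contact_force: [-0.5, -0.7, 1.2]
finger_gap: 0.1
grip_force: 0.0
```

```bash
python3 look.py l4
```

```text
9.6 [567.60841423 110.44279346  26.46336267] [-0.45019752 -0.70182414  1.22919795]
```

View pics/l4.png

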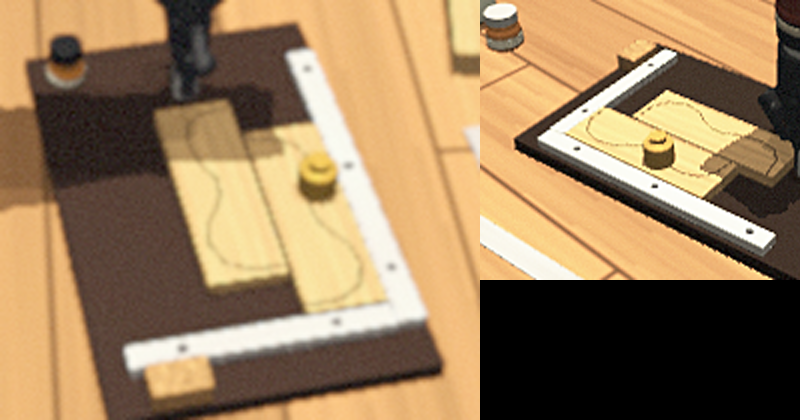

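Request:
drive_tool(steps="0 0 -0.06 0 0 0 -1;0.02 -0.15 0 0 0 0 -1;0.02 -0.15 0 0 0 0 -1;0.02 -0.15 0 0 0 0 -1;0.02 -0.15 0 0 0 0 -1;0.02 -0.15 0 0 0 0 -1;0.02 -0.15 0 0 0 0 -1;0.02 -0.15 0 0 0 0 -1")

```text
t: 10.5
tcp_pos: [571.4, 78.8, 24.0]
tcp_rot: [-0.066, 0.998, 0.0, -0.0]
contact_force: [-1.4, 1.5, -0.8]
finger_gap: 0.1
grip_force: 0.6
```

```bash
python3 look.py l5; python3 masks.py
```

```text
10.5 [571.36952263  78.76283874  24.00281291] [-1.36876565  1.52395995 -0.79094343]
side loose_half 0.59 bx -46.0 28.0 by -142.0 78.0
side fixed_half 0.83 bx 26.0 100.0 by -159.0 53.0
scene loose_half 0.79 bx -51.0 37.0 by -130.0 90.0
scene fixed_half 0.9 bx 25.0 99.0 by -156.0 64.0
wrist loose_half 0.87 bx -48.0 25.0 by -62.0 81.0
wrist fixed_half 0.95 bx 24.0 67.0 by -74.0 13.0
```

View pics/l5.png

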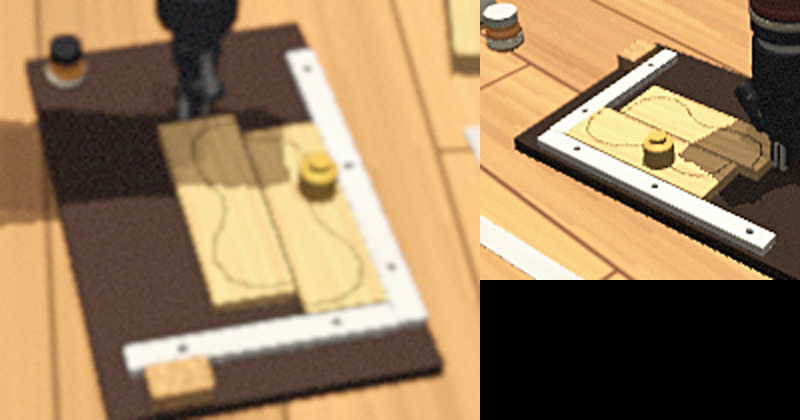

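Request:
drive_tool(steps="0.01 -0.08 0 0 0 0 -1;0.01 -0.08 0 0 0 0 -1;0.01 -0.08 0 0 0 0 -1;0.01 -0.08 0 0 0 0 -1;0.01 -0.08 0 0 0 0 -1;0.01 -0.08 0 0 0 0 -1;0.01 -0.08 0 0 0 0 -1;0 0 0 0 0 0 -1")

```text
t: 11.85
tcp_pos: [573.5, 61.9, 24.0]
tcp_rot: [-0.066, 0.998, -0.0, -0.0]
contact_force: [0.4, 0.1, -1.1]
finger_gap: -0.0
grip_force: 0.0
```

Request:
drive_tool(steps="0.005 -0.04 0 0 0 0 -1;0.005 -0.04 0 0 0 0 -1;0 0 0 0 0 0 -1;0 0 0 0 0 0 -1;0 0 0 0 0 0 -1;0 0 0 0 0 0 -1;0 0 0 0 0 0 -1;0 0 0 0 0 0 -1")

```text
t: 12.65
tcp_pos: [573.8, 59.9, 24.0]
tcp_rot: [-0.066, 0.998, 0.0, -0.0]
contact_force: [-0.9, 0.2, -0.1]
finger_gap: 0.3
grip_force: 0.1
```

Request:
drive_tool(steps="0.005 -0.04 0 0 0 0 -1;0.005 -0.04 0 0 0 0 -1;0 0 0 0 0 0 -1;0 0 0 0 0 0 -1;0 0 0 0 0 0 -1;0 0 0 0 0 0 -1;0 0 0 0 0 0 -1;0 0 0 0 0 0 -1")

```text
t: 13.45
tcp_pos: [574.1, 57.5, 24.0]
tcp_rot: [-0.066, 0.998, 0.0, 0.0]
contact_force: [-0.1, 0.2, 0.7]
finger_gap: 0.3
grip_force: 0.2
```

Request:
drive_tool(steps="0.004 -0.03 0 0 0 0 -1;0.004 -0.03 0 0 0 0 -1;0.004 -0.03 0 0 0 0 -1;0.004 -0.03 0 0 0 0 -1;0 0 0 0 0 0 -1;0 0 0 0 0 0 -1;0 0 0 0 0 0 -1;0 0 0 0 0 0 -1")

```text
t: 14.25
tcp_pos: [574.6, 53.9, 24.0]
tcp_rot: [-0.066, 0.998, -0.0, 0.0]
contact_force: [-0.4, 0.4, 0.8]
finger_gap: -0.0
grip_force: 0.1
```

```bash
python3 masks.py; python3 - <<'E'
from h import *
print(get_obs()["contact_force"])
p=eyes.capture("side");a=cv2.resize(p["pixels"][170:270,300:430,::-1],(780,600),interpolation=2)
cv2.imwrite("pics/m6.png",a)
E
```

```text
side loose_half 0.83 bx -47.0 29.0 by -161.0 54.0
side fixed_half 0.84 bx 27.0 100.0 by -159.0 56.0
scene loose_half 0.97 bx -47.0 32.0 by -158.0 66.0
scene fixed_half 0.85 bx 25.0 100.0 by -159.0 65.0
wrist loose_half 0.78 bx -49.0 25.0 by -87.0 57.0
wrist fixed_half 0.67 bx 24.0 66.0 by -100.0 -14.0
[-0.39477008  0.46894716  0.26303848]
```

View pics/m6.png

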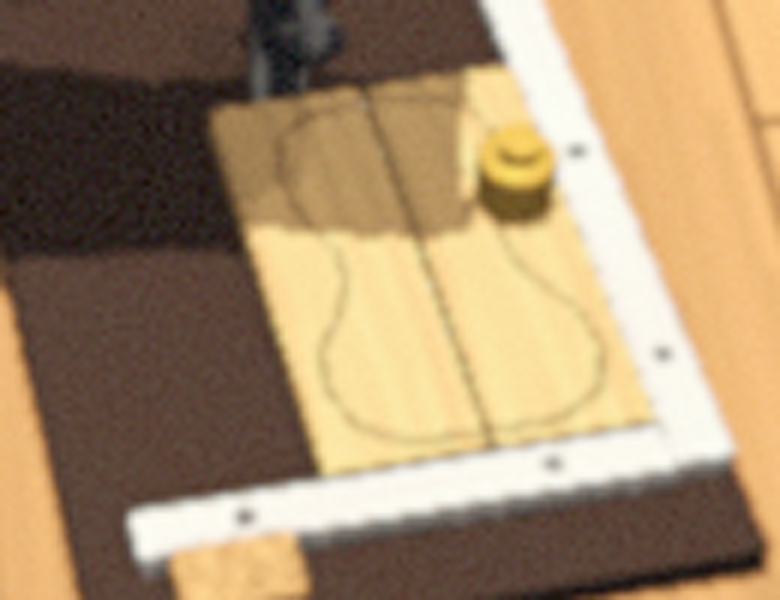

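Request:
drive_tool(steps="0.004 -0.03 0 0 0 0 -1;0.004 -0.03 0 0 0 0 -1;0 0 0 0 0 0 -1;0 0 0 0 0 0 -1;0 0 0 0 0 0 -1;0 0 0 0 0 0 -1;0 0 0 0 0 0 -1;0 0 0 0 0 0 -1")

```text
t: 15.55
tcp_pos: [574.8, 52.2, 24.0]
tcp_rot: [-0.066, 0.998, 0.0, 0.0]
contact_force: [0.8, 0.9, -0.9]
finger_gap: -0.1
grip_force: 0.6
```

Request:
drive_tool(steps="0 -0.03 0 0 0 0 -1;0 -0.03 0 0 0 0 -1;0 0 0 0 0 0 -1;0 0 0 0 0 0 -1;0 0 0 0 0 0 -1;0 0 0 0 0 0 -1;0 0 0 0 0 0 -1;0 0 0 0 0 0 -1")

```text
t: 16.35
tcp_pos: [574.7, 51.5, 24.0]
tcp_rot: [-0.067, 0.998, 0.001, 0.0]
contact_force: [0.6, 8.4, 1.0]
finger_gap: -0.1
grip_force: 3.5
```

Request:
drive_tool(steps="0 0.1 0 0 0 0 -1;0 0.3 0 0 0 0 -1;0 0.3 0.5 0 0 0 -1;-0.3 0 1 0 0 0 -1;-0.4 -0.8 0.5 0 0 0 1;-0.4 -0.9 0 0 0 0 1;-0.4 -1 0 0 0 0 1;-0.4 -1 0 0 0 0 1")

```text
t: 17.15
tcp_pos: [517.8, -40.2, 85.6]
tcp_rot: [-0.067, 0.998, -0.0, 0.001]
contact_force: [0.8, -0.5, 0.4]
finger_gap: 58.1
grip_force: 0.0
```

Request:
drive_tool(steps="0 -1 0 0 0 0 1;0 -0.1 0 0 0 0 1;0 0 -0.6 0 0 0 1;0 0 -0.6 0 0 0 1;0 0 -0.5 0 0 0 1;0 0 -0.3 0 0 0 1;0 0 0 0 0 0 1;0 0 0 0 0 0 1")

```text
t: 17.95
tcp_pos: [518.0, -72.5, 24.5]
tcp_rot: [-0.067, 0.998, -0.0, 0.0]
contact_force: [-0.3, 0.0, 0.9]
finger_gap: 85.4
grip_force: 0.0
```

Request:
drive_tool(steps="0 0 -0.25 0 0 0 1;0 0 -0.2 0 0 0 1;0.15 0.02 0 0 0 0 1;0.15 0.02 0 0 0 0 1;0.15 0.02 0 0 0 0 1;0.15 0.02 0 0 0 0 1;0.1 0.013 0 0 0 0 1;0 0 0 0 0 0 1")

```text
t: 18.75
tcp_pos: [539.2, -69.8, 10.6]
tcp_rot: [-0.066, 0.998, 0.0, 0.0]
contact_force: [-0.2, 0.1, -0.2]
finger_gap: 85.5
grip_force: 0.0
```

Request:
drive_tool(steps="0.05 0.006 0 0 0 0 1;0.05 0.006 0 0 0 0 1;0.05 0.006 0 0 0 0 1;0 0 0 0 0 0 1;0 0 0 0 0 0 1;0 0 0 0 0 0 1;0 0 0 0 0 0 1;0 0 0 0 0 0 1")

```text
t: 19.55
tcp_pos: [543.3, -69.3, 10.5]
tcp_rot: [-0.066, 0.998, 0.0, 0.0]
contact_force: [-0.3, -0.5, -0.8]
finger_gap: 85.3
grip_force: 0.0
```

Request:
drive_tool(steps="0.03 0.004 0 0 0 0 1;0.03 0.004 0 0 0 0 1;0 0 0 0 0 0 1;0 0 0 0 0 0 1;0 0 0 0 0 0 1;0 0 0 0 0 0 1;0 0 0 0 0 0 1;0 0 0 0 0 0 1")

```text
t: 20.35
tcp_pos: [545.1, -69.1, 10.5]
tcp_rot: [-0.066, 0.998, 0.0, 0.0]
contact_force: [0.0, 0.7, -0.6]
finger_gap: 85.3
grip_force: 0.0
```

Request:
drive_tool(steps="0.03 0.004 0 0 0 0 1;0.03 0.004 0 0 0 0 1;0 0 0 0 0 0 1;0 0 0 0 0 0 1;0 0 0 0 0 0 1;0 0 0 0 0 0 1;0 0 0 0 0 0 1;0 0 0 0 0 0 1")

```text
t: 21.15
tcp_pos: [546.8, -68.8, 10.5]
tcp_rot: [-0.066, 0.998, 0.0, -0.0]
contact_force: [-1.5, 0.2, 0.9]
finger_gap: 85.4
grip_force: 0.7
```

Request:
drive_tool(steps="0.03 0.004 0 0 0 0 1;0.03 0.004 0 0 0 0 1;0 0 0 0 0 0 1;0 0 0 0 0 0 1;0 0 0 0 0 0 1;0 0 0 0 0 0 1;0 0 0 0 0 0 1;0 0 0 0 0 0 1")

```text
t: 21.95
tcp_pos: [548.4, -68.6, 10.4]
tcp_rot: [-0.066, 0.998, 0.0, -0.0]
contact_force: [-5.3, -1.3, 2.7]
finger_gap: 85.0
grip_force: 2.6
```

Request:
drive_tool(steps="0.03 0.004 0 0 0 0 1;0 0 0 0 0 0 1;0 0 0 0 0 0 1;0 0 0 0 0 0 1;0 0 0 0 0 0 1;0 0 0 0 0 0 1;0 0 0 0 0 0 1;0 0 0 0 0 0 1")

```text
t: 22.75
tcp_pos: [548.7, -68.5, 10.4]
tcp_rot: [-0.066, 0.998, 0.0, -0.001]
contact_force: [-8.6, -1.4, 4.1]
finger_gap: 85.4
grip_force: 4.3
```

Request:
drive_tool(steps="0.03 0.004 0 0 0 0 1;0 0 0 0 0 0 1;0 0 0 0 0 0 1;0 0 0 0 0 0 1;0 0 0 0 0 0 1;0 0 0 0 0 0 1;0 0 0 0 0 0 1;0 0 0 0 0 0 1")

```text
t: 23.55
tcp_pos: [548.8, -68.5, 10.4]
tcp_rot: [-0.066, 0.998, -0.0, -0.002]
contact_force: [-13.0, -2.0, 8.3]
finger_gap: 85.4
grip_force: 6.9
```

Request:
drive_tool(steps="-0.1 -0.013 0 0 0 0 1;-0.3 -0.04 0 0 0 0 1;-0.5 -0.06 0.3 0 0 0 1;0 -0.3 1 0 0 0 1;0 -0.6 1 0 0 0 1;0 -0.6 1 0 0 0 1;0 -0.5 1 0 0 0 1;0 0 0.8 0 0 0 1")

```text
t: 24.35
tcp_pos: [523.8, -133.6, 165.6]
tcp_rot: [-0.066, 0.998, -0.001, 0.001]
contact_force: [0.4, -0.2, -0.7]
finger_gap: 85.3
grip_force: 0.0
```

```bash
python3 - <<'E'
from h import *
print(get_obs()["tcp_pos"])
p=eyes.capture("wrist")
c=[proj(p,(x,y,34)) for x,y in ((623,47),(643,-162),(555,-173))];print(np.round(c))
u,v=[int(t) for t in c[1]]
u0,v0=max(0,min(u-130,320)),max(0,min(v-130,160))
print(u0,v0)
cv2.imwrite("pics/w7.png",cv2.resize(p["pixels"][v0:v0+240,u0:u0+320,::-1],(800,600),interpolation=2))
E
```

```text
[ 523.800184   -133.60976145  165.61373747]
[[482. 310.]
 [270. 304.]
 [266. 219.]]
139 160
```

View pics/w7.png

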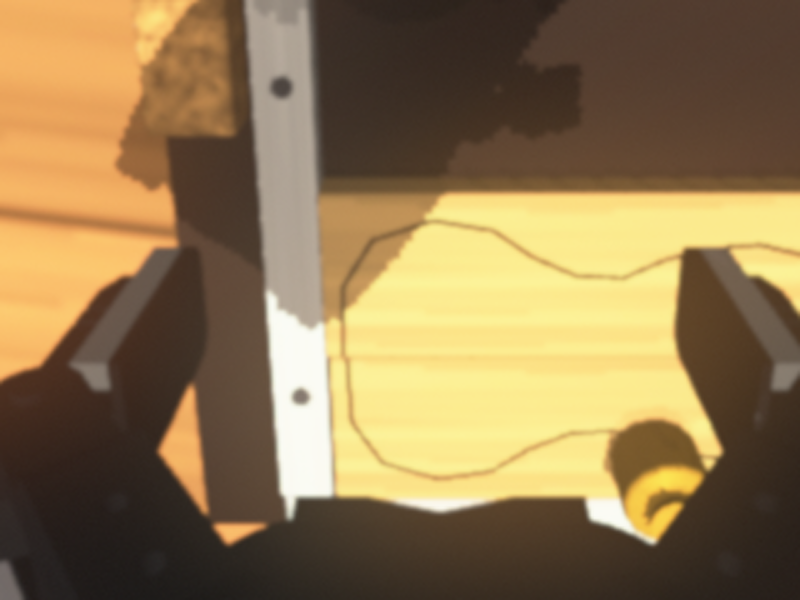

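```bash
python3 -c "
from plant import *
print(hand_in())"
```

```text
the job is handed in; nothing more can be done
None
```

The loose half is pushed flat against the end stop with its joint edge closed on the far half. The hand is clear and the job is handed in at about 24 s. In the last wrist-camera picture the visible part of the joint, nearest the end stop, shows no gap; the far half's end looks up to 2 mm off the stop, which is within its stated play.

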